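# Release the latched mode key on the coder's control box

## Task

One of the four identical white keys on the control box has been left latched down. Start at the key next to the amber lamp and tap each key in turn along the row, lightly with closed fingertips, to feel which one is latched; once all four have been tapped, press the latched one firmly until it lets go, and let it pop up level with the others. Never have a free key pushed in 4 mm or more while another is latched down, and leave the loose things around as they stand.

Things in the scene. Friction and masses are not known exactly. Their poses are not given: they have to be found in the camera images.
- control_box: pale aluminium control box, fixed to the bench, 190 (x) by 290 (y) by 70 mm high, with a dark purple-framed display on its far half; origin at the centre of its underside, on the bench, z up. The key row runs along its y, 35 mm on the robot's side (-x) of its centre, at 50 mm pitch (y = 75, 25, -25, -75 mm); the lamp is 43 mm past one end key
- key_a: one of four identical white square latching keys in the row on the control box, cap 26 x 26 mm; origin at the centre of the cap's top face, z up. Free, its top stands 86 mm above the bench, 16 mm above the box top; latched, 5 mm lower (81 mm). Which key is latched, and the order of the keys in the row, change every time. Keys move only straight up and down, 10 mm in all
- key_b: another of the four identical keys, described as key_a. Any of them, when free, starts to move under 1.5 N, needs 0.8 N more for each mm, and springs back up when let go
- key_c: another of the four identical keys, described as key_a. Origin at the centre of the cap's top face
- key_d: another of the four identical keys, described as key_a. Whichever is latched stays put up to about 5.5 N; pressed 3 mm deeper (8 mm below the free height, about 8 N) its latch lets go, and it rises to the free height as the finger withdraws. The bottom stop is 10 mm below the free height (9.5 N)
- lamp: round amber lamp, 22 mm across, standing 10 mm above the box top, in line with the keys at one end of the row (either end); the same fitting with a black cap is at the other end; origin at the centre of its foot, on the box top
- thumb_nut: brass thumb nut, 22 mm across, 22 mm high, standing on top of the control box behind the keys; leave alone; origin at its underside centre
- sensor_block: black sensor block 22 x 34 x 24 mm with a round glass lens on top, standing on top of the control box behind the keys; leave alone; origin at its underside centre
- screwdriver: screwdriver lying on the bench on the robot's side of the control box; leave alone
- solvent: amber bottle with white cap, 48 mm across, 100 mm high, on the bench beside the box; leave alone; origin at its underside centre
- grease: white jar with red lid, 54 mm across, 55 mm high, on the bench beside the box; leave alone; origin at its underside centre
- blue_tray: blue open tray 150 x 100 x 25 mm on the bench beside the box; leave alone; origin at its underside centre
- pulley: dark steel ring 52 mm across, 20 mm high, on the bench beside the box; leave alone; origin at its underside centre
- wrench: steel wrench lying on the bench beyond the box; leave alone

How it is judged:
By the outcome, as a careful person would: the job done as asked, in the order asked, and still so for the second after the job is handed in, with the robot touching nothing.
It also fails if it takes over 45 s, if anything falls off the work surface, if the arm or the gripper's body presses on something with over 40 N, if the wrist force passes 120 N, or if a joint passes its speed limit or range.

## Robot

A 7-joint arm with a two-finger parallel gripper is mounted at the origin on the work surface. World frame = base frame: x ahead of the robot, y to its left, z up, the work surface at z = 0. Lengths are in m, angles in rad, forces in N, time in s.
With the tool pointing down it reaches from about 0.4 to 0.9 m from the base axis. Payload 5.5 kg.
Tool frame: the origin (TCP) lies at the very end of the fingers, on their centre line; the grasp point (between the pads) lies 19 mm behind it (env.grasp_offset is the z of the grasp point in the tool frame, in m); z points along the fingers, y is the line along which they close (so a half turn about z gives the same grasp; the last joint's range is limited). The gripper opens to 85 mm and grips with 20 to 120 N. Pads are 22 mm wide; open, the fingers measure 114 mm over their backs; the gripper's body (76 mm by 85 mm) begins 54 mm behind the grasp point. The pads swing forward as they close: fully open they stand 13 mm farther back than shut.
Start: joints at [-1.065, 0.501, -0.427, 1.55, 0.221, 1.138, -0.21], TCP at [0.156, 0.631, 0.231] pointing down, gripper open.
Joint ranges: [-2.88, 2.88], [-0.31, 2.03], [-1.54, 1.56], [0.2, 2.42], [-1.41, 4.55], [0.19, 2.02], [-2.57, 2.57]. Speed limits (rad/s): [2.57, 2.57, 3.14, 3.14, 3.14, 3.14, 3.14].

## Interface

Orientations are given as a rotation vector (axis times angle).
In Python, from cell import env, cams gives the robot as it stands. The module is installed in compiled form; this text tells all that it offers.
- The arm moves only by the tool jog_arm, never from a script. Its argument "series" is a list of rows, each a list of 3 entries, a list of its own where there are three numbers: the shift along the tool's x, y, z in units of 0.03 m (1.0 is 0.03 m), then the turn, a rotation vector about the tool's x, y, z in units of 6 degrees (1.0 is 6 degrees), then the opening, from 0 (shut) to 1 (fully open). In form: [[[dx, dy, dz], [rx, ry, rz], grip], ...]. A call has 1 to 8 rows; each row shifts and turns the commanded pose from where the row before left it, along the tool's axes as they then stand; what a row does not reach is not made up. A row lasts 1/8 s, in which the tool goes at most 62.5 mm and 10.7 degrees, less where a joint would pass 70% of its speed; a pose out of reach is approached as far as the arm can. A call with a number of a shift or a turn outside -1 to 1 is refused whole. A call with a gripper value outside its range is refused whole. The fingers move at their own pace and stop on an object; the grip force is fixed at half the most. Time passes only in rows, so rows that do not move let the fingers close. It gives the time, the measured TCP pose, the force, the opening and the grip force at its end, in the units of the state.
- env.get_state(): the state, without advancing time (a new reading comes with each control period).
- cams.capture(name): name is "scene" or "top" or "wrist"; returns a dict with "frame" (480x640x3 uint8, red, green, blue), "camera_matrix" (3x3 intrinsics, pixels), "position" and "orientation" of the camera in the world. Camera axes: x right, y down, z forward; pixel columns grow to the right and rows downward; lengths in m; the calibration is good to about 2 mm. A picture is of the moment at which its call begins. There is no depth.
- env.hand_in(): hands the job in; it is judged then, once.
The state is a dict: "clock": time; "joints": joint angles; "qd": joint speeds; "joint_torque": joint torques, N m; "eef_pos": TCP position; "tool_rot": TCP orientation; "wrist_force": force on the tool from outside, world axes, zero at the start; "torque": the same for the moment, N m; "grip_width": finger opening in m; "gripper_force": force on a finger pad.
Only numpy, scipy, OpenCV 4.12 (cv2) and the standard library are available. Lean on these libraries where they do the work, as an engineer would, in place of code of your own. Each camera call takes 0.05 s, during which the arm holds its last target. There are 200 camera calls.

## Working session

There is one attempt and no reset: what is moved stays moved. The work goes in short steps, Python scripts to look and compute and a tool call to move; the robot and the scene stay as the last step left them, time stands still between calls to the robot, and variables do not carry over. Pictures are saved under pics/ and viewed, at most 10 in all, crops included, and the job is handed in when it is done.

Besides the shell and the picture viewer there is one more tool, called after "Call:" in YAML: its name, and indented under it one key for each argument. jog_arm: Moves the arm, as the interface text tells. Its arguments: {"type":"object","properties":{"series":{"type":"array"}},"required":["series"]}

```bash
mkdir -p pics
python3 - <<'E'
from cell import env,cams
import cv2
for n in("top","scene"):
    c=cams.capture(n);cv2.imwrite(f"pics/{n}0.png",c["frame"][:,:,::-1]);print(n,c["camera_matrix"],c["position"],c["orientation"])
s=env.get_state();print(s)
E
```

```text
top [[494.84273621   0.         325.13378145]
 [  0.         494.84273621 245.95806903]
 [  0.           0.           1.        ]] [0.44580297 0.01718452 0.81565105] [-2.10846061  2.16194    -0.21193889]
scene [[449.89866546   0.         318.87739395]
 [  0.         449.89866546 242.39870064]
 [  0.           0.           1.        ]] [0.89590026 0.4884563  0.59737751] [-0.83040763 -2.51859321  1.13440298]
{'clock': 0.1, 'joints': array([-1.06476865,  0.50175071, -0.42679926,  1.5513524 ,  0.22076693,
        1.13828947, -0.21031011]), 'qd': array([ 0.00033257, -0.00183098,  0.0001626 , -0.00105526, -0.00027376,
       -0.00012973,  0.00061848]), 'joint_torque': array([-1.21085881e-02, -5.70812237e+01, -5.83918333e+00, -2.81743240e+01,
        1.04395329e-02,  5.52601283e-03, -1.55517336e-05]), 'eef_pos': array([0.15617245, 0.63031372, 0.23036155]), 'tool_rot': array([-3.80431212e-01, -3.11817114e+00,  2.71700387e-03]), 'wrist_force': array([0.6612875 , 0.40856679, 0.11018637]), 'torque': array([-0.02281549,  0.0818305 , -0.01244446]), 'gripper_force': 0.0, 'grip_width': 0.08525645382546751}
```

View pics/top0.png

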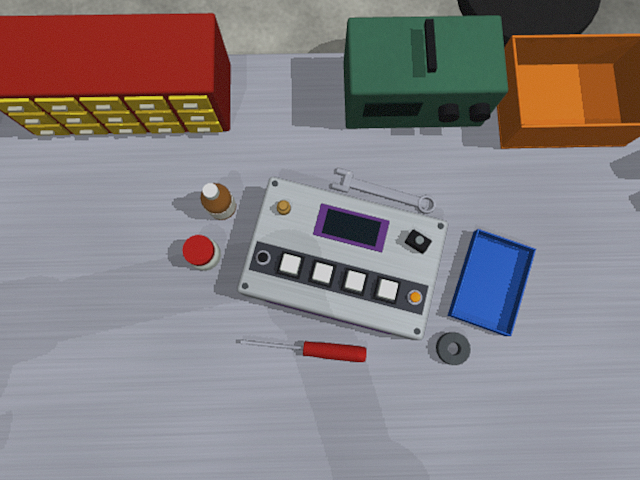

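View pics/scene0.png

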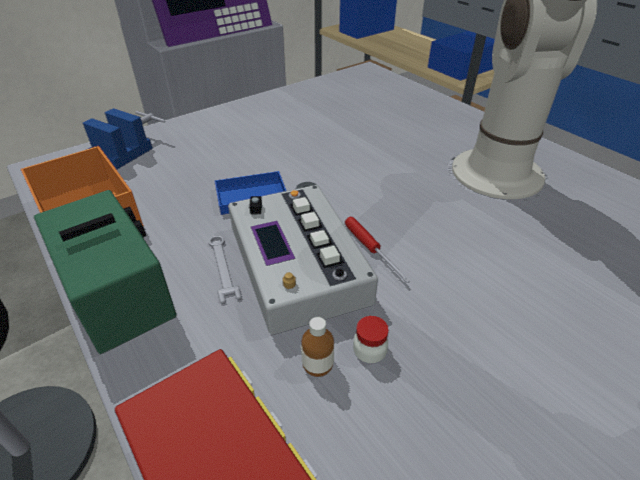

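The amber lamp is at px (415,297), on the right (-y) end. The keys are at about (387,290), (355,281), (322,273) and (290,265). The thumb nut (284,207) and sensor block (418,240) are behind the row.

```bash
cat > h.py <<'E'
import numpy as np
from scipy.spatial.transform import Rotation as R
def ray(c,px,z):
    K=np.array(c["camera_matrix"]);d=R.from_rotvec(c["orientation"]).apply(np.linalg.inv(K)@[px[0],px[1],1])
    p=np.array(c["position"]);return (p+d*(z-p[2])/d[2])
def tool(s,target):
    r=R.from_rotvec(s["tool_rot"]);return r.inv().apply(np.array(target)-s["eef_pos"])/.03
E
python3 - <<'E'
from h import *
from cell import env,cams
import cv2
c=cams.capture("top");f=c["frame"]
m=(f.min(2)>215).astype(np.uint8);n,l,st,ce=cv2.connectedComponentsWithStats(m)
k=[(ce[i],st[i,4]) for i in range(1,n) if 150<st[i,4]<900 and 270<ce[i][0]<410 and 250<ce[i][1]<305]
k.sort(key=lambda a:-a[0][0])
print(k)
P=np.array([ray(c,a[0],.085) for a in k]);print(P, np.linalg.norm(np.diff(P,axis=0),axis=1))
print("lamp",ray(c,(415,297),.08))
d=P[-1]-P[0];print(np.degrees(np.arctan2(-d[0],d[1])))
s=env.get_state();r=R.from_rotvec(s["tool_rot"]).as_matrix();print(r)
t=P[0].copy();t[2]=.12;print(tool(s,t))
E
```

```text
[]Traceback (most recent call last):
  File "<stdin>", line 9, in <module>
    return sqrt(add.reduce(s, axis=axis, keepdims=keepdims))
                ~~~~~~~~~~^^^^^^^^^^^^^^^^^^^^^^^^^^^^^^^^^
numpy.exceptions.AxisError: axis 1 is out of bounds for array of dimension 1
```

Run:
```python
from h import *
from cell import env,cams
import cv2
c=cams.capture("top");f=c["frame"]
print(f[265,290],f[290,387],f[310,330])
for th in (185,200,210,225,235):
    m=(f.min(2)>th).astype(np.uint8);n,l,st,ce=cv2.connectedComponentsWithStats(m)
    k=[(ce[i],st[i,4]) for i in range(1,n) if 100<st[i,4]<1200 and 270<ce[i][0]<410 and 250<ce[i][1]<305]
    k.sort(key=lambda a:-a[0][0]); print(th,k)
    if len(k)==4: best=k
k=best
P=np.array([ray(c,a[0],.085) for a in k]);print(P, np.linalg.norm(np.diff(P,axis=0),axis=1))
print("lamp",ray(c,(415,297),.08))
d=P[-1]-P[0];print(np.degrees(np.arctan2(-d[0],d[1])))
s=env.get_state();r=R.from_rotvec(s["tool_rot"]).as_matrix();print(r)
t=P[0].copy();t[2]=.12;print(tool(s,t))
```

```text
[207 206 207] [205 206 208] [164 170 174]
185 [(array([387.88549618, 289.03435115]), np.int32(262)), (array([354.98850575, 280.40229885]), np.int32(261)), (array([322.46640316, 272.22134387]), np.int32(253)), (array([289.92857143, 263.34920635]), np.int32(252))]
200 [(array([387.58024691, 288.88888889]), np.int32(243)), (array([354.9338843 , 280.37190083]), np.int32(242)), (array([322.41702128, 272.22978723]), np.int32(235)), (array([289.8487395, 263.2605042]), np.int32(238))]
210 []
225 []
235 []
[[ 0.51172947 -0.08857875  0.085     ]
 [ 0.52557482 -0.04067689  0.085     ]
 [ 0.53891156  0.00724389  0.085     ]
 [ 0.55354582  0.05540891  0.085     ]] [0.04986263 0.04974203 0.05033916]
lamp [ 0.49909612 -0.12957426  0.08      ]
-16.194151688316623
[[-9.70676833e-01  2.40387969e-01 -3.31399834e-04]
 [ 2.40388194e-01  9.70676139e-01 -1.16176894e-03]
 [ 4.24066346e-05 -1.20736681e-03 -9.99999270e-01]]
[-17.26563893 -20.41373063   3.71269664]
```

Call:
jog_arm:
  series:
    - [[-1,-1,0],[0,0,0.38],0]
    - [[-1,-1,0],[0,0,0],0]
    - [[-1,-1,0],[0,0,0],0]
    - [[-1,-1,0],[0,0,0],0]
    - [[-1,-1,0],[0,0,0],0]
    - [[-1,-1,0],[0,0,0],0]
    - [[-1,-1,0],[0,0,0],0]
    - [[-1,-1,0],[0,0,0],0]

```text
clock: 1.2
eef_pos: [0.3218, 0.333, 0.2314]
tool_rot: [0.442, 3.11, 0.0]
wrist_force: [0.8, -0.4, 0.3]
grip_width: -0.0002
gripper_force: 0.0
```

Call:
jog_arm:
  series:
    - [[-1,-1,0],[0,0,0],0]
    - [[-1,-1,0],[0,0,0],0]
    - [[-1,-1,0],[0,0,0],0]
    - [[-1,-1,0],[0,0,0],0]
    - [[-1,-1,0],[0,0,0],0]
    - [[-1,-1,0],[0,0,0],0]
    - [[-0.5,-1,0],[0,0,0],0]
    - [[0,0,0],[0,0,0],0]

```text
clock: 2.2
eef_pos: [0.4503, 0.0754, 0.2312]
tool_rot: [-0.451, -3.109, 0.001]
wrist_force: [-1.0, 0.1, 0.1]
grip_width: -0.0001
gripper_force: 0.0
```

Run:
```python
from h import *
from cell import env
s=env.get_state();print(s["clock"],s["eef_pos"],s["grip_width"],s["wrist_force"]);r=R.from_rotvec(s["tool_rot"]).as_matrix();print(r)
print(tool(s,[.5117,-.0886,.12]))
```

```text
2.2 [0.45031997 0.07543398 0.23116151] -7.920936427799546e-05 [-0.95607252  0.11038458  0.073152  ]
[[-9.58859720e-01  2.83880196e-01 -2.66083364e-04]
 [ 2.83880321e-01  9.58859303e-01 -8.94710324e-04]
 [ 1.14596630e-06 -9.33437521e-04 -9.99999564e-01]]
[-3.51403278 -4.65857227  3.7097299 ]
```

Call:
jog_arm:
  series:
    - [[-1,-1,0],[0,0,0],0]
    - [[-1,-1,0],[0,0,0],0]
    - [[-1,-1,0],[0,0,0.0],0]
    - [[-0.5,-1,1],[0,0,0],0]
    - [[0,-0.66,1],[0,0,0],0]
    - [[0,0,1],[0,0,0],0]
    - [[0,0,0],[0,0,0],0]
    - [[0,0,0],[0,0,0],0]

```text
clock: 3.2
eef_pos: [0.5127, -0.0842, 0.1422]
tool_rot: [0.44, 3.11, 0.001]
wrist_force: [0.3, 0.1, -0.2]
grip_width: -0.0001
gripper_force: 0.0
```

Run:
```python
from h import *
from cell import env,cams
import cv2
s=env.get_state();print(s["clock"],s["eef_pos"],s["wrist_force"],tool(s,[.5117,-.0886,.100]))
a=cams.capture("wrist")["frame"];b=cams.capture("scene")["frame"][150:300,200:400]
b=cv2.resize(b,(640,480),interpolation=cv2.INTER_CUBIC)
cv2.imwrite("pics/w1.png",a[:,:,::-1]);cv2.imwrite("pics/s1.png",b[:,:,::-1])
```

```text
3.2 [ 0.51266327 -0.08417863  0.14216645] [ 0.32000048  0.13028181 -0.17103649] [-0.00871954 -0.15138519  1.40546226]
```

View pics/w1.png

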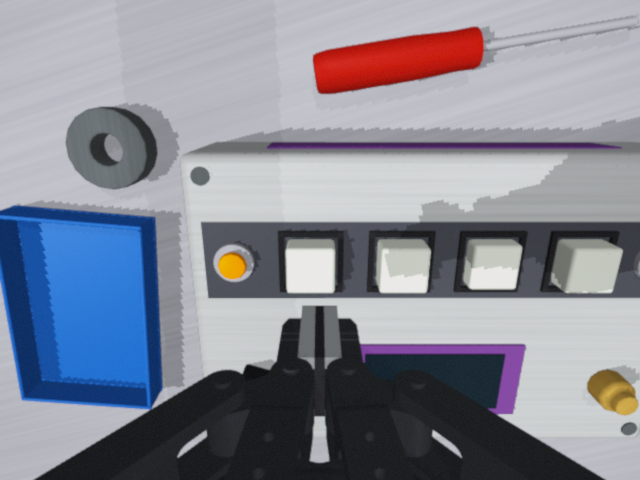

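View pics/s1.png

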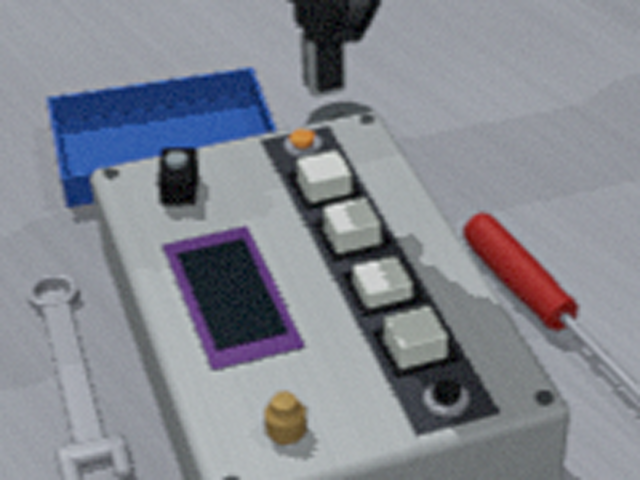

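The wrist view shows the lamp at (232,264) and the key tops at about (311,265), (403,264), (492,264) and (589,265). The third key from the lamp looks lower. I'll check the position against the wrist calibration.

Run:
```python
from h import *
from cell import env,cams
c=cams.capture("wrist");s=env.get_state()
for p,z in[((312,265),.086),((403,264),.086),((494,264),.081),((590,265),.086),((232,265),.08)]:
    t=ray(c,p,z);print(t,tool(s,t))
s=env.get_state();print(s["eef_pos"],tool(s,[.5117,-.0886,.09]))
```

```text
[ 0.51017029 -0.08588977  0.086     ] [ 0.08609444 -0.06607337  1.8907076 ]
[ 0.52286412 -0.03988162  0.086     ] [0.1057675  1.52471054 1.89171841]
[0.53867387 0.00763202 0.081     ] [0.04003783 3.19244994 2.05966638]
[0.55064472 0.05431289 0.086     ] [0.08866554 4.79818959 1.89394581]
[ 0.50047855 -0.12822465  0.08      ] [ 0.0048271  -1.51156416  2.08995205]
[ 0.51305222 -0.08469932  0.14272896] [ 0.01166834 -0.13859939  1.7575159 ]
```

Call:
jog_arm:
  series:
    - [[0.05,-0.1,0.8],[0,0,0],0]
    - [[0,0,0.6],[0,0,0],0]
    - [[0,0,0.3],[0,0,0],0]
    - [[0,0,0],[0,0,0],0]
    - [[0,0,0],[0,0,0],0]

```text
clock: 3.98
eef_pos: [0.5103, -0.0877, 0.0911]
tool_rot: [0.442, 3.109, 0.0]
wrist_force: [-0.2, 0.1, 0.3]
grip_width: 0.0002
gripper_force: 0.0
```

Call:
jog_arm:
  series:
    - [[0,0,0.12],[0,0,0],0]
    - [[0,0,0.1],[0,0,0],0]
    - [[0,0,0],[0,0,0],0]
    - [[0,0,0],[0,0,0],0]

```text
clock: 4.47
eef_pos: [0.5101, -0.0877, 0.084]
tool_rot: [0.442, 3.109, 0.0]
wrist_force: [0.2, -0.0, 2.8]
grip_width: -0.0001
gripper_force: 1.5
```

Key 1 is free: 2.8 N at z = 84 mm. Next, key 2.

Call:
jog_arm:
  series:
    - [[0,0,-0.4],[0,0,0],0]
    - [[0,0.8,0],[0,0,0],0]
    - [[0,0.87,0],[0,0,0],0]
    - [[0,0,0],[0,0,0],0]
    - [[0,0,0.18],[0,0,0],0]
    - [[0,0,0.12],[0,0,0],0]
    - [[0,0,0],[0,0,0],0]
    - [[0,0,0],[0,0,0],0]

```text
clock: 5.48
eef_pos: [0.5233, -0.04, 0.0866]
tool_rot: [-0.444, -3.11, 0.0]
wrist_force: [-0.2, -0.3, 1.0]
grip_width: -0.0003
gripper_force: 0.0
```

Call:
jog_arm:
  series:
    - [[0,0,0.1],[0,0,0],0]
    - [[0,0,0],[0,0,0],0]
    - [[0,0,0],[0,0,0],0]

```text
clock: 5.85
eef_pos: [0.5237, -0.0399, 0.0839]
tool_rot: [0.443, 3.11, -0.0]
wrist_force: [-0.3, -0.7, 3.0]
grip_width: -0.0
gripper_force: 1.5
```

Key 2 is free (3.0 N). Next, key 3.

Call:
jog_arm:
  series:
    - [[0,0,-0.4],[0,0,0],0]
    - [[0,0.8,0],[0,0,0],0]
    - [[0,0.87,0],[0,0,0],0]
    - [[0,0,0],[0,0,0],0]
    - [[0,0,0.18],[0,0,0],0]
    - [[0,0,0.22],[0,0,0],0]
    - [[0,0,0],[0,0,0],0]
    - [[0,0,0],[0,0,0],0]

```text
clock: 6.85
eef_pos: [0.5373, 0.0081, 0.0835]
tool_rot: [-0.443, -3.11, 0.0]
wrist_force: [-0.1, -1.0, -0.2]
grip_width: -0.0001
gripper_force: 0.0
```

No force at 83.5 mm, so key 3 is lower. I'll touch it gently.

Call:
jog_arm:
  series:
    - [[0,0,0.05],[0,0,0],0]
    - [[0,0,0],[0,0,0],0]
    - [[0,0,0],[0,0,0],0]

```text
clock: 7.22
eef_pos: [0.5375, 0.0086, 0.0823]
tool_rot: [0.442, 3.11, 0.0]
wrist_force: [-0.1, 0.2, 0.3]
grip_width: 0.0002
gripper_force: 0.0
```

Call:
jog_arm:
  series:
    - [[0,0,0.03],[0,0,0],0]
    - [[0,0,0],[0,0,0],0]
    - [[0,0,0],[0,0,0],0]

```text
clock: 7.6
eef_pos: [0.5375, 0.0086, 0.0813]
tool_rot: [-0.442, -3.11, -0.0]
wrist_force: [0.3, -0.1, 0.3]
grip_width: 0.0003
gripper_force: 0.0
```

Call:
jog_arm:
  series:
    - [[0,0,0.02],[0,0,0],0]
    - [[0,0,0],[0,0,0],0]
    - [[0,0,0],[0,0,0],0]

```text
clock: 7.98
eef_pos: [0.5375, 0.0086, 0.081]
tool_rot: [0.442, 3.11, 0.0]
wrist_force: [-2.0, -0.8, 5.7]
grip_width: -0.0
gripper_force: 2.8
```

Key 3 is latched: it's rigid at 81 mm. Next, tap key 4.

Call:
jog_arm:
  series:
    - [[0,0,-0.5],[0,0,0],0]
    - [[0,0.8,0],[0,0,0],0]
    - [[0,0.87,0],[0,0,0],0]
    - [[0,0,0],[0,0,0],0]
    - [[0,0,0.18],[0,0,0],0]
    - [[0,0,0.21],[0,0,0],0]
    - [[0,0,0],[0,0,0],0]
    - [[0,0,0],[0,0,0],0]

```text
clock: 8.98
eef_pos: [0.5513, 0.0554, 0.084]
tool_rot: [-0.444, -3.11, 0.002]
wrist_force: [-0.5, -2.2, 2.6]
grip_width: -0.0
gripper_force: 1.5
```

Call:
jog_arm:
  series:
    - [[0,0,-0.4],[0,0,0],0]
    - [[0,-0.8,0],[0,0,0],0]
    - [[0,-0.87,0],[0,0,0],0]
    - [[0,0,0],[0,0,0],0]
    - [[0,0,0.3],[0,0,0],0]
    - [[0,0,0.15],[0,0,0],0]
    - [[0,0,0.1],[0,0,0],0]
    - [[0,0,0],[0,0,0],0]

```text
clock: 9.98
eef_pos: [0.5373, 0.01, 0.0795]
tool_rot: [-0.44, -3.11, -0.001]
wrist_force: [-2.2, 1.3, 5.6]
grip_width: -0.0001
gripper_force: 2.9
```

Call:
jog_arm:
  series:
    - [[0,0,0.06],[0,0,0],0]
    - [[0,0,0],[0,0,0],0]
    - [[0,0,0],[0,0,0],0]

```text
clock: 10.35
eef_pos: [0.5373, 0.01, 0.0781]
tool_rot: [-0.44, -3.11, -0.001]
wrist_force: [-2.9, 1.7, 6.6]
grip_width: -0.0003
gripper_force: 3.8
```

Call:
jog_arm:
  series:
    - [[0,0,0.04],[0,0,0],0]
    - [[0,0,0],[0,0,0],0]
    - [[0,0,0],[0,0,0],0]

```text
clock: 10.72
eef_pos: [0.5373, 0.01, 0.077]
tool_rot: [-0.44, -3.11, -0.001]
wrist_force: [-3.8, 1.8, 8.6]
grip_width: 0.0003
gripper_force: 4.3
```

Call:
jog_arm:
  series:
    - [[0,0,-0.15],[0,0,0],0]
    - [[0,0,-0.3],[0,0,0],0]
    - [[0,0,-1],[0,0,0],0]
    - [[0,0,-1],[0,0,0],0]
    - [[0,0,-1],[0,0,0],0]
    - [[0,0,0],[0,0,0],0]
    - [[0,0,0],[0,0,0],0]

```text
clock: 11.6
eef_pos: [0.537, 0.0087, 0.1795]
tool_rot: [-0.442, -3.11, 0.0]
wrist_force: [-0.8, -0.1, -0.2]
grip_width: -0.0001
gripper_force: 0.0
```

Run:
```python
from cell import env,cams
import cv2
b=cams.capture("scene")["frame"][150:300,200:400]
b=cv2.resize(b,(640,480),interpolation=cv2.INTER_CUBIC)
cv2.imwrite("pics/s2.png",b[:,:,::-1]);print(env.get_state()["wrist_force"])
cv2.imwrite("pics/w2.png",cams.capture("wrist")["frame"][:,:,::-1])
```

```text
[-0.82874764  0.42258674 -0.5007526 ]
```

View pics/s2.png

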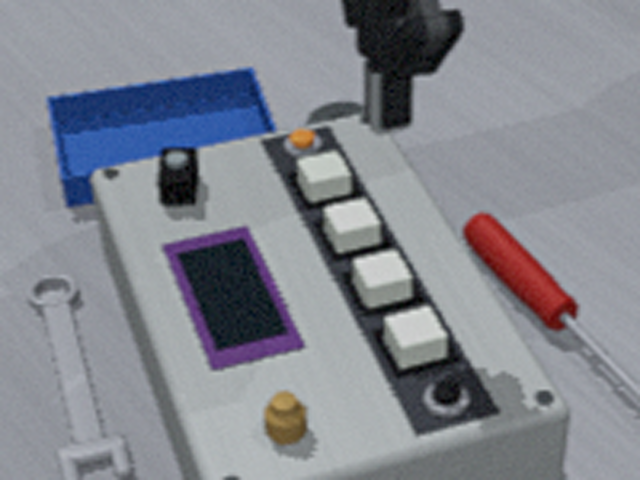

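View pics/w2.png

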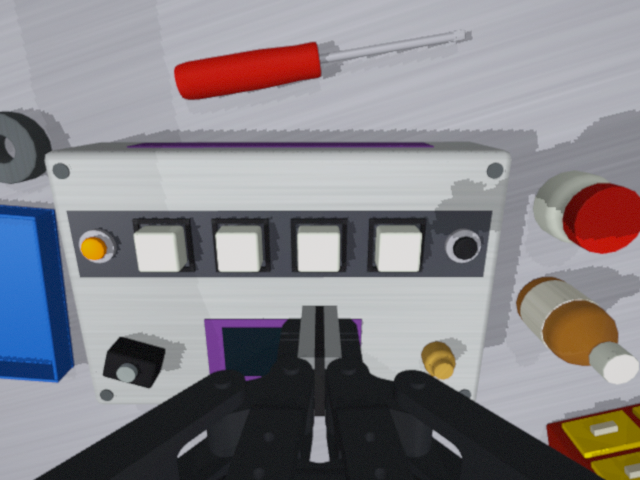

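Both views show all four keys level. The third key, at (382,278) in the scene crop, now stands as tall as the others, and nothing loose has moved.

```bash
python3 -c "
from cell import env
print(env.hand_in())"
```

```text
the job is handed in; nothing more can be done
None
```

I tapped all four keys in order from the amber lamp and found the third one latched. Pressing it to 9 mm below the free height released it, it now looks level with the others, and the job is handed in.

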